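# Bring the hanging bottle rack over the tray and still it

### The arm

A 6-joint arm with a two-finger parallel gripper is mounted at the origin on the work surface. World frame = base frame: x ahead of the robot, y to its left, z up, the work surface at z = 0. Lengths are in m, angles in rad, forces in N, time in s.
With the tool pointing down it reaches from about 0.3 to 0.825 m from the base axis. Payload 5.4 kg.
Tool frame: the origin (TCP) lies midway between the tips of the shut fingers; the grasp point (between the pads) lies env.grasp_offset behind it (env.grasp_offset is the distance from the TCP to the grasp point, in m); z points along the fingers, y is the line along which they close (so a half turn about z gives the same grasp; the last joint's range is limited). The gripper opens to 92 mm and grips with 3 to 60 N. Pads are 20 mm wide; open, the fingers measure 128 mm over their backs; the gripper's body (75 mm by 189 mm) begins 69 mm behind the grasp point.
Start: joints at [0.917, 0.158, 1.597, -0, 1.386, -0.21], TCP at [0.247, 0.519, 0.215] pointing down, gripper open.
Joint ranges: [-2.91, 2.91], [-0.94, 2.29], [0.18, 2.7], [-1.29, 4.43], [0.17, 2.64], [-3, 3]. Speed limits (rad/s): [2.57, 2.57, 3.14, 3.14, 3.14, 3.14].

### API

Orientations are given as a unit quaternion [x, y, z, w].
In Python, from station import read_state, imaging, env, nets gives the robot as it stands.
- The arm moves only by the tool drive_tool, never from a script. Its argument "steps" is a list of rows, each an object with "hand": the closure, from -1 (fully open) to 1 (shut); "delta_pos": the shift along the tool's x, y, z in mm, a list of three; "rotation": the turn, a rotation vector about the tool's x, y, z in rad, a list of three. In form: [{"hand": hand, "delta_pos": [x, y, z], "rotation": [ax, ay, az]}, ...]. A call has exactly 5 rows; each row shifts and turns the commanded pose from where the row before left it, along the tool's axes as they then stand; what a row does not reach is not made up. A row lasts 1/12 s, in which the tool goes at most 41.7 mm and 7.16 degrees, less where a joint would pass 70% of its speed; a pose out of reach is approached as far as the arm can. A call with a gripper value outside its range is refused whole. The fingers move at their own pace and stop on an object; "grip_force" is the grip in N (left out, the last holds). Time passes only in rows, so rows that do not move let the fingers close, or fill a call up. It gives the time, the measured TCP pose, the force, the opening and the grip force at its end, in the units of the state.
- read_state(): the state, without advancing time (a new reading comes with each control period).
- imaging.snapshot(name): name is "side" or "top" or "wrist"; returns a dict with "img" (400x640x3 uint8, red, green, blue), "intrinsics" (3x3 intrinsics, pixels), "T" (4x4, takes a point from camera to world coordinates). Camera axes: x right, y down, z forward; pixel columns grow to the right and rows downward; lengths in m; the calibration is good to about 2 mm. A picture is of the moment at which its call begins. There is no depth.
- env.sign_off(): hands the job in; it is judged then, once.
Trained networks look in a picture, given as the dict that the camera call returned (one of the last four; its "shot" number tells which), for a name from the list of things; names that differ only in an ending like _2 or _b are one class to them, and where a whole thing is asked for, a point or a joint stands for the part that bears it (a point fixed in the world has none). Each returns a list of dicts, best first, with "score" (0 to 1); they miss things now and then, are a little off and sometimes report something else, mostly with a low value. They report only what shows in the picture. A call takes as long as a camera call.
- nets.boxes_of(picture, label): "centre" ([column, row] in pixels, amid what is visible of it).
- nets.landmark_of(picture, label): "centre" ([column, row] in pixels: a listed point, or the origin of a listed thing).
The state is a dict: "time": time; "joint_positions": joint angles; "qd": joint speeds; "joint_efforts": joint torques, N m; "ee_pos": TCP position; "orientation": TCP orientation; "contact_force": force on the tool from outside, world axes, zero at the start; "moment": the same for the moment, N m; "finger_gap": finger opening in m; "grip_force": force on a finger pad.
Only numpy, scipy, OpenCV 4.12 (cv2) and the standard library are available. Lean on these libraries where they do the work, as an engineer would, in place of code of your own. Each camera call takes 0.05 s, during which the arm holds its last target. There are 200 camera calls.

### The job

The rack of culture bottles hangs tipped from the trolley at the parking end of the overhead rail: while it is still parked there, press the red button fully down to free the rack, which then swings. Take the trolley by its black handle, bring the rack along the rail until it is centred lengthwise over the blue tray, still its swing by moving the trolley and keep it there hanging still for three seconds, then let go and leave it so. The bottles are sterile: never touch the rack or its bottles or swing them up against the rail (they strike it at about 0.45 rad), and leave the other glassware alone.

Things in the scene. Friction and masses are not known exactly. Their poses are not given: they have to be found in the camera images.
- frame: Fixed overhead rail frame of aluminium and steel: two parallel rail bars (12 mm wide, 76 mm apart centre to centre, tops 280 mm above the table) on a portal at each end, 840 mm long. Origin on the table under the middle of the rail; its +y axis runs along the rail away from the parking end (the direction in which joint trolley grows), x across it, z up.
- trolley (a joint): Position of the trolley along the rail in m: 0 at the parking end stop (where it starts), up to 0.36 at the far stop. The pivot lies at frame y = -0.18 + trolley. Mass of the trolley alone about 0.64 kg; it rolls with about 2.5 N dry friction and 2 N s/m damping (nominal), and stays where it is let go.
- grip (a point): Centre of the trolley's handle: an upright black block 24 mm (frame x) by 32 mm (frame y) standing from 292 to 337 mm above the table. This point is 318 mm above the table, on the rail's midline, 40 mm to frame +y of the pivot. Pinch it across frame x from above. The flat trolley plate (100 x 170 mm) has its top at 292 mm.
- button_top (a point): Centre of the top face of the red release button (26 mm diameter, on the trolley, 40 mm to frame -y of the pivot, 80 mm from the handle). Its top is 324 mm above the table when up and 302 mm when fully down.
- release (a joint): Travel of the red button in m: 0 up (catch holds the rack tipped), 0.022 fully down. The catch lets go at about 0.008 to 0.014 of travel. Pressing takes about 4 to 6 N; it has no spring and stays where it is left.
- pivot (a point): The pivot pin on the trolley from which the rack hangs, 205 mm above the table; the pin runs along frame x, so the rack swings only in the plane of the rail.
- swing (a joint): Swing angle of the rack about the pivot in rad: 0 hanging level; positive when its underside has swung towards frame +y (+y end up), negative towards -y. About -0.28 at the start, on the catch. Once free it swings with very little damping (about a minute to die down by itself). With pivot acceleration a along frame +y: angle'' = -w^2 (angle + a/9.81), w the natural frequency.
- rack: The hanging rack with its bottles; origin at the pivot, y along the rail, z up when level. About 0.93 kg nominal, centre of mass 61 mm below the pivot, natural frequency w about 5.5 rad/s (period about 1.15 s); the bottles' mass is not exactly known, which hardly changes w. Steel, white and blue plastic. At rest the bottle tops are 188 mm above the table.
- rack_mid (a point): Middle of the underside of the rack's white base plate, 89 mm below the pivot. Plate 360 mm along the rail, 100 mm across, 8 mm thick, with blue side strips, hung by two sloping steel rods. Eight clipped-in foil-capped bottles (38 mm diameter, 64 mm tall, blue medium) stand on it, four at each end; they are part of the rack and do not come off.
- tray: Fixed shallow blue tray on the table under the rail, 400 mm along the rail (its y axis, parallel to frame y) by 140 mm, 12 mm high. Origin at the centre of its underside.
- flask0: Loose foil-capped bottle, 38 mm diameter, 64 mm tall, standing behind the rail; bystander. Origin at the centre of its underside.
- flask1: Loose foil-capped bottle, 38 mm diameter, 64 mm tall, standing behind the rail; bystander. Origin at the centre of its underside.
- flask2: Loose foil-capped bottle, 38 mm diameter, 64 mm tall, standing behind the rail; bystander. Origin at the centre of its underside.
- jar_gold: Glass jar with a gold lid, 84 mm diameter, 130 mm tall; bystander. Origin at the centre of its underside.
- jar_green: Glass jar with a green lid, 84 mm diameter, 130 mm tall; bystander. Origin at the centre of its underside.
- sandglass: Sand timer with blue ends and a glass waist, 54 mm diameter, 110 mm tall; bystander. Origin at the centre of its underside.
- dish: Closed green glass dish with a white top, 100 mm diameter, 16 mm tall, on the robot's side; bystander. Origin at the centre of its underside.

How it is judged:
By the outcome, as a careful person would: the job done as asked, in the order asked, and still so for the second after the job is handed in, with the robot touching nothing.
It also fails if it takes over 58 s, if anything falls off the work surface, if the arm or the gripper's body presses on something with over 40 N, if the wrist force passes 120 N, or if a joint passes its speed limit or range.

## Working session

There is one attempt and no reset: what is moved stays moved. The work goes in short steps, Python scripts to look and compute and a tool call to move; the robot and the scene stay as the last step left them, time stands still between calls to the robot, and variables do not carry over. Pictures are saved under pics/ and viewed, at most 10 in all, crops included, and the job is handed in when it is done.

Besides the shell and the picture viewer there is one more tool, called in YAML: its name, and indented under it one key for each argument. drive_tool: Moves the arm, as the interface text tells. Its arguments: {"type":"object","properties":{"steps":{"type":"array"},"grip_force":{"type":"number"}},"required":["steps"]}

```bash
ls; mkdir -p pics; cat > h.py <<'E'
import numpy as np,cv2
from station import read_state,imaging,env,nets
def ray(s,px):
    K=np.array(s["intrinsics"]);T=np.array(s["T"])
    d=T[:3,:3]@np.linalg.inv(K)@np.array([px[0],px[1],1.]);return T[:3,3],d
def atz(s,px,z):
    o,d=ray(s,px);return o+d*(z-o[2])/d[2]
def proj(s,p):
    K=np.array(s["intrinsics"]);T=np.linalg.inv(np.array(s["T"]))
    c=T[:3,:3]@np.array(p)+T[:3,3];c=K@c;return c[:2]/c[2]
def save(s,n): cv2.imwrite(f"pics/{n}.png",cv2.cvtColor(s["img"],cv2.COLOR_RGB2BGR))
E
cat > a.py <<'E'
from h import *
np.set_printoptions(precision=4,suppress=True)
Z=dict(grip=.318,button_top=.324,pivot=.205,frame=0,tray=0,rack_mid=.12,jar_gold=0,dish=0)
for n in("top","side"):
    s=imaging.snapshot(n);save(s,n+"0")
    print(n,np.array(s["T"])[:3,3])
    for k,z in Z.items():
        for r in nets.landmark_of(s,k)[:2]: print(k,np.round(r["centre"],1),round(r["score"],2),atz(s,r["centre"],z))
print(read_state());print(env.grasp_offset)
E
python3 a.py
```

```text
pics
top [ 0.3175 -0.0048  1.2536]
grip [391.5 213.8] 0.86 [ 0.5019 -0.175   0.318 ]
grip [411.6 168.3] 0.27 [ 0.6165 -0.2254  0.318 ]
button_top [411.  166.9] 0.56 [ 0.6181 -0.2226  0.324 ]
button_top [427.1 212.2] 0.55 [ 0.5069 -0.2582  0.324 ]
frame [330.9 239.8] 0.89 [ 0.476  -0.0411  0.    ]
tray [326.7 234.3] 0.63 [ 0.493  -0.0275  0.    ]
rack_mid [404.5 226.2] 0.91 [ 0.5057 -0.2478  0.12  ]
rack_mid [412.4 166.7] 0.37 [ 0.6848 -0.2746  0.12  ]
jar_gold [231.2 153.7] 0.75 [0.7524 0.2941 0.    ]
dish [325.9 236.2] 0.73 [ 0.4869 -0.0251  0.    ]
side [ 0.9977 -0.4011  1.0505]
grip [256.1 190.6] 0.94 [ 0.4897 -0.1749  0.318 ]
button_top [227.  215.8] 0.68 [ 0.5098 -0.2587  0.324 ]
button_top [379.7 288.3] 0.23 [ 0.8222 -0.1249  0.324 ]
pivot [248.1 232.8] 0.84 [ 0.501  -0.2221  0.205 ]
frame [309.4 230.2] 0.58 [ 0.4851 -0.0363  0.    ]
frame [222.7 216.5] 0.31 [ 0.2863 -0.2063  0.    ]
tray [313.7 230. ] 0.64 [ 0.4925 -0.0262  0.    ]
rack_mid [244.7 259. ] 0.6 [ 0.5083 -0.2514  0.12  ]
rack_mid [257.7 192.2] 0.56 [ 0.3596 -0.1134  0.12  ]
jar_gold [453.3 232.6] 0.81 [0.7542 0.2818 0.    ]
dish [185.6 239.5] 0.68 [ 0.287  -0.3288  0.    ]
{'time': 0.9, 'joint_positions': array([ 0.9169,  0.1584,  1.597 , -0.    ,  1.3862, -0.2101]), 'qd': array([ 0.0004, -0.0007,  0.0004,  0.0019,  0.0002, -0.0003]), 'joint_efforts': array([ -0.0012, -38.5568, -32.2367,   0.0703,   0.0307,  -0.    ]), 'ee_pos': array([0.2469, 0.5193, 0.2146]), 'orientation': array([0.2201, 0.9755, 0.    , 0.    ]), 'contact_force': array([0.6581, 0.0844, 0.6934]), 'moment': array([ 0.0038, -0.0163, -0.0478]), 'grip_force': 0.0, 'finger_gap': 0.09180794066522704}
0.0187
```

View pics/top0.png

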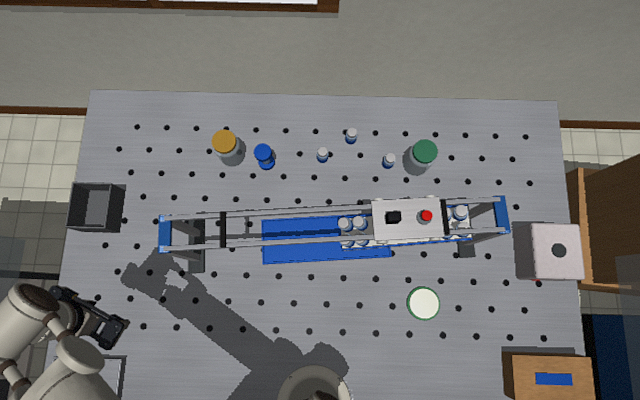

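View pics/side0.png

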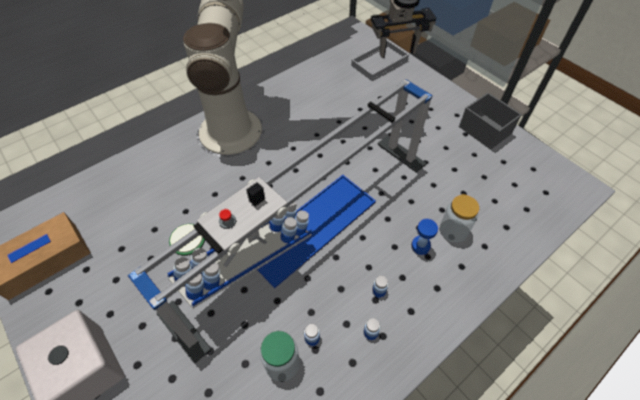

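Top view: handle at (393,217), red button at (426,216), tray spanning about (262–391, 220–263), rail end caps at (166,233) and (502,214). The side view shows the same layout, with the rack tipped and flasks behind the rail. Next I'll measure by colour.

```bash
cat > b.py <<'E'
from h import *
np.set_printoptions(precision=4,suppress=True)
for n in("top","side"):
    s=imaging.snapshot(n);im=s["img"].astype(int);hsv=cv2.cvtColor(s["img"],cv2.COLOR_RGB2HSV)
    R,G,B=im[...,0],im[...,1],im[...,2]
    red=((R>150)&(G<70)&(B<70)).astype(np.uint8); blk=((R<45)&(G<45)&(B<45)).astype(np.uint8)
    blue=((hsv[...,0]>100)&(hsv[...,0]<120)&(hsv[...,1]>150)&(B>60)).astype(np.uint8)
    for nm,m,z in(("red",red,.32),("blk",blk,.337),("blue",blue,.28)):
        _,L,st,c=cv2.connectedComponentsWithStats(m)
        for i in range(1,len(st)):
            if st[i,4]>(25 if nm!="blue" else 80) and 130<c[i][0]<520 and 70<c[i][1]<310:
                print(n,nm,st[i],np.round(c[i],1),atz(s,c[i],z))
                if nm=="blue":
                    pts=np.argwhere(L==i)[:,::-1].astype(np.float32)
                    h=cv2.boxPoints(cv2.minAreaRect(pts))
                    print("   box",np.round(h).tolist(),[np.round(atz(s,q,.28 if st[i,4]<600 else .012)[:2],3).tolist() for q in h])
    big=cv2.resize(s["img"][170:290,140:520] if n=="top" else s["img"][70:320,120:450],None,fx=2.1,fy=2.1,interpolation=cv2.INTER_CUBIC)
    cv2.imwrite(f"pics/{n}crop.png",big[...,::-1])
E
python3 b.py
```

```text
top red [422 211  10   9  76] [426.6 214.9] [ 0.5011 -0.2579  0.32  ]
top blk [440 200   9  35 161] [444.5 216.8] [ 0.4943 -0.2947  0.337 ]
top blk [385 211  16  13 171] [392.7 217.2] [ 0.4902 -0.1741  0.337 ]
top blk [216 212  10  36 209] [222.3 228.4] [0.4528 0.2207 0.337 ]
top blk [193 219  12  25 203] [199.8 231. ] [0.4455 0.2726 0.337 ]
top blk [193 250   8   4  27] [196.9 251.3] [0.3986 0.2748 0.337 ]
top blk [454 253   6   5  26] [456.2 255. ] [ 0.4064 -0.3179  0.337 ]
top blk [147 269   6   7  33] [149.5 272.1] [0.3486 0.378  0.337 ]
top blk [179 270   6   7  29] [181.7 272.8] [0.3492 0.3049 0.337 ]
top blk [160 296   6   7  32] [162.4 299.2] [0.29   0.3421 0.337 ]
top blk [193 297   6   7  31] [195.1 300.1] [0.29   0.2688 0.337 ]
top blue [254 144  21  26 350] [263.9 155.8] [0.6518 0.143  0.28  ]
   box [[251.0, 148.0], [266.0, 141.0], [278.0, 164.0], [263.0, 172.0]] [[0.672, 0.177], [0.693, 0.14], [0.63, 0.107], [0.61, 0.143]]
top blue [494 196  16  37 343] [501.6 213.3] [ 0.518  -0.4544  0.28  ]
   box [[492.0, 196.0], [504.0, 194.0], [510.0, 232.0], [499.0, 234.0]] [[0.56
[... 1589 characters left out ...]
0]] [[0.427, 0.347], [0.412, 0.377], [0.474, 0.386], [0.487, 0.356]]
side blue [ 187  176  188  129 4532] [309.7 231.7] [ 0.6251 -0.1353  0.28  ]
   box [[185.0, 293.0], [351.0, 169.0], [380.0, 207.0], [214.0, 332.0]] [[0.438, -0.408], [0.395, 0.2], [0.561, 0.17], [0.573, -0.401]]
side blue [412 219  26  35 455] [424.5 234.8] [0.7842 0.0484 0.28  ]
   box [[410.0, 250.0], [421.0, 217.0], [439.0, 223.0], [428.0, 256.0]] [[0.79, -0.003], [0.748, 0.076], [0.783, 0.095], [0.823, 0.016]]
side blue [132 272  27  30 364] [145.7 286.1] [ 0.5205 -0.4582  0.28  ]
   box [[132.0, 280.0], [144.0, 271.0], [160.0, 292.0], [148.0, 301.0]] [[0.492, -0.473], [0.489, -0.447], [0.549, -0.443], [0.551, -0.468]]
```

View pics/topcrop.png

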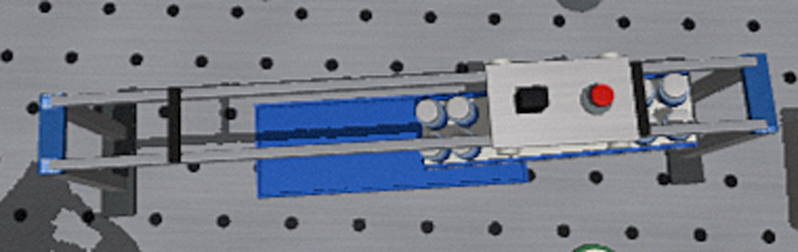

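The crop shows the tray with its left edge at full-image (262.4, 220→264) and its lower right corner at (391, 257). I'll compute the tray and frame numbers, and raise and turn the tool in the same turn.

```bash
cat > c.py <<'E'
from h import *
from scipy.optimize import least_squares
np.set_printoptions(precision=4,suppress=True)
yaw=.086
ey=np.array([-np.sin(yaw),np.cos(yaw)]);ex=np.array([np.cos(yaw),np.sin(yaw)])
for n in("top","side"):
    s=imaging.snapshot(n);im=s["img"]
    hsv=cv2.cvtColor(im,cv2.COLOR_RGB2HSV)
    m=((hsv[...,0]>98)&(hsv[...,0]<124)&(hsv[...,1]>140)&(im[...,2]>50)).astype(np.uint8)
    # rectify blue mask in frame coords at tray-top height, origin (.483,-.040)
    ys=np.arange(-.30,.30,.001);xs=np.arange(-.12,.12,.001)
    c=np.array([.483,-.040])
    g=np.array([[proj(s,[*(c+x*ex+y*ey),.012]) for y in ys] for x in xs]).astype(np.float32)
    r=cv2.remap(m*255,g[...,0],g[...,1],cv2.INTER_LINEAR)>127
    for x in(-.065,-.055,-.045,-.035,.0,.035,.045,.055,.065):
        row=r[int(round((x+.12)/.001))];k=np.flatnonzero(row)
        if len(k):
            sp=np.split(k,np.flatnonzero(np.diff(k)>3)+1);print(n,x,[(round(ys[q[0]],3),round(ys[q[-1]],3)) for q in sp if len(q)>15])
    for y in(-.15,-.1,.05,.1,.15):
        k=np.flatnonzero(r[:,int(round((y+.3)/.001))]);print(n,'y',y,len(k) and (xs[k[0]],xs[k[-1]]))
E
python3 c.py
```

```text
top -0.065 [(np.float64(-0.184), np.float64(0.215))]
top -0.055 [(np.float64(-0.185), np.float64(0.214))]
top -0.045 [(np.float64(-0.18), np.float64(0.214))]
top -0.035 [(np.float64(-0.293), np.float64(-0.172)), (np.float64(-0.147), np.float64(-0.125)), (np.float64(-0.031), np.float64(0.217))]
top 0.035 [(np.float64(-0.025), np.float64(0.215))]
top 0.045 [(np.float64(-0.024), np.float64(0.215))]
top 0.055 [(np.float64(-0.027), np.float64(0.214))]
top 0.065 [(np.float64(-0.133), np.float64(0.215))]
top y -0.15 (np.float64(-0.06999999999999995), np.float64(-0.03599999999999992))
top y -0.1 (np.float64(-0.06899999999999995), np.float64(0.06900000000000017))
top y 0.05 (np.float64(-0.06899999999999995), np.float64(0.06800000000000017))
top y 0.1 (np.float64(-0.06999999999999995), np.float64(0.06800000000000017))
top y 0.15 (np.float64(-0.06999999999999995), np.float64(0.06700000000000017))
side -0.065 [(np.float64(-0.074), np.float64(-0.05)), (np.float64(0.026), np.float64(0.21))]
side -0.055 [(np.float64(0.036), np.float64(0.211))]
side -0.045 [(np.float64(-0.3), np.float64(-0.281)), (np.float64(0.038), np.float64(0.21))]
side -0.035 [(np.float64(0.036), np.float64(0.212))]
side 0.0 [(np.float64(-0.107), np.float64(-0.054)), (np.float64(-0.036), np.float64(-0.013)), (np.float64(-0.006), np.float64(0.21))]
side 0.035 [(np.float64(-0.185), np.float64(0.213))]
side 0.045 [(np.float64(-0.185), np.float64(0.212))]
side 0.055 [(np.float64(-0.186), np.float64(0.211))]
side 0.065 [(np.float64(-0.186), np.float64(0.212))]
side y -0.15 (np.float64(-0.0119999999999999), np.float64(0.07100000000000017))
side y -0.1 (np.float64(-0.004999999999999893), np.float64(0.07100000000000017))
side y 0.05 (np.float64(-0.06799999999999995), np.float64(0.07000000000000017))
side y 0.1 (np.float64(-0.06799999999999995), np.float64(0.07000000000000017))
side y 0.15 (np.float64(-0.06799999999999995), np.float64(0.07100000000000017))
```

drive_tool:
  steps:
    - {"hand":1,"delta_pos":[0,0,-20.5],"rotation":[0,0,0.1042]}
    - {"hand":1,"delta_pos":[0,0,-20.5],"rotation":[0,0,0.1042]}
    - {"hand":1,"delta_pos":[0,0,-20.5],"rotation":[0,0,0.1042]}
    - {"hand":1,"delta_pos":[0,0,-20.5],"rotation":[0,0,0.1042]}
    - {"hand":1,"delta_pos":[0,0,-20.5],"rotation":[0,0,0.1042]}

```text
time: 1.52
ee_pos: [0.2468, 0.5192, 0.3181]
orientation: [0.466, 0.885, 0.0, -0.0]
contact_force: [-0.1, 0.2, -0.7]
finger_gap: 0.0608
grip_force: 0.0
```

drive_tool:
  steps:
    - {"hand":1,"delta_pos":[0,0,-20.5],"rotation":[0,0,0.1042]}
    - {"hand":1,"delta_pos":[0,0,-20.5],"rotation":[0,0,0.1042]}
    - {"hand":1,"delta_pos":[0,0,-20.5],"rotation":[0,0,0.1042]}
    - {"hand":1,"delta_pos":[0,0,-20.5],"rotation":[0,0,0.1042]}
    - {"hand":1,"delta_pos":[0,0,-20.5],"rotation":[0,0,0.1042]}

```text
time: 1.93
ee_pos: [0.2468, 0.5192, 0.4207]
orientation: [0.678, 0.735, 0.0, -0.0]
contact_force: [-1.0, -0.4, -1.2]
finger_gap: 0.0274
grip_force: 0.0
```

drive_tool:
  steps:
    - {"hand":1,"delta_pos":[-32,7.5,0],"rotation":[0,0,0]}
    - {"hand":1,"delta_pos":[-32,7.5,0],"rotation":[0,0,0]}
    - {"hand":1,"delta_pos":[-32,7.5,0],"rotation":[0,0,0]}
    - {"hand":1,"delta_pos":[-32,7.5,0],"rotation":[0,0,0]}
    - {"hand":1,"delta_pos":[-32,7.5,0],"rotation":[0,0,0]}

```text
time: 2.35
ee_pos: [0.2979, 0.3616, 0.4196]
orientation: [0.676, 0.737, 0.0, 0.0]
contact_force: [0.9, -0.1, 0.6]
finger_gap: 0.0007
grip_force: 0.0
```

drive_tool:
  steps:
    - {"hand":1,"delta_pos":[-32,7.5,0],"rotation":[0,0,0]}
    - {"hand":1,"delta_pos":[-32,7.5,0],"rotation":[0,0,0]}
    - {"hand":1,"delta_pos":[-32,7.5,0],"rotation":[0,0,0]}
    - {"hand":1,"delta_pos":[-32,7.5,0],"rotation":[0,0,0]}
    - {"hand":1,"delta_pos":[-32,7.5,0],"rotation":[0,0,0]}

```text
time: 2.77
ee_pos: [0.3489, 0.2053, 0.4198]
orientation: [0.676, 0.737, 0.0, 0.0]
contact_force: [0.3, 0.5, 0.0]
finger_gap: 0.0007
grip_force: 0.0
```

drive_tool:
  steps:
    - {"hand":1,"delta_pos":[-32,7.5,0],"rotation":[0,0,0]}
    - {"hand":1,"delta_pos":[-32,7.5,0],"rotation":[0,0,0]}
    - {"hand":1,"delta_pos":[-32,7.5,0],"rotation":[0,0,0]}
    - {"hand":1,"delta_pos":[-32,7.5,0],"rotation":[0,0,0]}
    - {"hand":1,"delta_pos":[-32,7.5,0],"rotation":[0,0,0]}

```text
time: 3.18
ee_pos: [0.3999, 0.0489, 0.4199]
orientation: [0.676, 0.736, 0.0, 0.0]
contact_force: [0.6, 0.2, -0.6]
finger_gap: 0.0006
grip_force: 0.0
```

drive_tool:
  steps:
    - {"hand":1,"delta_pos":[-32,7.5,0],"rotation":[0,0,0]}
    - {"hand":1,"delta_pos":[-32,7.5,0],"rotation":[0,0,0]}
    - {"hand":1,"delta_pos":[-32,7.5,0],"rotation":[0,0,0]}
    - {"hand":1,"delta_pos":[-32,7.5,0],"rotation":[0,0,0]}
    - {"hand":1,"delta_pos":[-32,7.5,0],"rotation":[0,0,0]}

```text
time: 3.6
ee_pos: [0.4509, -0.1074, 0.4198]
orientation: [0.677, 0.736, 0.0, 0.0]
contact_force: [0.1, 0.2, -0.9]
finger_gap: 0.0003
grip_force: 0.0
```

drive_tool:
  steps:
    - {"hand":1,"delta_pos":[-32,7.5,0],"rotation":[0,0,0]}
    - {"hand":1,"delta_pos":[-32,7.5,0],"rotation":[0,0,0]}
    - {"hand":1,"delta_pos":[-32,7.5,0],"rotation":[0,0,0]}
    - {"hand":1,"delta_pos":[-32,7.5,0],"rotation":[0,0,0]}
    - {"hand":1,"delta_pos":[-32,7.5,0],"rotation":[0,0,0]}

```text
time: 4.02
ee_pos: [0.5019, -0.2636, 0.4195]
orientation: [0.677, 0.736, 0.0, 0.0]
contact_force: [-0.1, 0.2, -0.2]
finger_gap: 0.0006
grip_force: 0.0
```

```bash
cat > d.py <<'E'
from h import *
np.set_printoptions(precision=4,suppress=True)
st=read_state();print(st["time"],st["ee_pos"],st["orientation"],st["contact_force"])
s=imaging.snapshot("wrist");save(s,"w1")
for k,z in(("grip",.318),("button_top",.324)):
    for r in nets.landmark_of(s,k)[:2]: print(k,np.round(r["centre"],1),round(r["score"],2),atz(s,r["centre"],z))
E
python3 d.py
```

```text
4.0167 [ 0.5019 -0.2636  0.4195] [0.6765 0.7364 0.     0.    ] [-0.0553  0.2249 -0.1881]
grip [316.5  97.1] 0.87 [ 0.4935 -0.1779  0.318 ]
grip [316.6 193.9] 0.47 [ 0.5004 -0.2594  0.318 ]
button_top [320.3 192.3] 0.9 [ 0.5034 -0.2563  0.324 ]
button_top [203.4 174.8] 0.23 [ 0.4025 -0.2494  0.324 ]
```

drive_tool:
  steps:
    - {"hand":1,"delta_pos":[5,0,0],"rotation":[0,0,0]}
    - {"hand":1,"delta_pos":[0,0,27],"rotation":[0,0,0]}
    - {"hand":1,"delta_pos":[0,0,27],"rotation":[0,0,0]}
    - {"hand":1,"delta_pos":[0,0,27],"rotation":[0,0,0]}
    - {"hand":1,"delta_pos":[0,0,10],"rotation":[0,0,0]}

```text
time: 4.58
ee_pos: [0.5, -0.2542, 0.3253]
orientation: [0.676, 0.737, 0.0, -0.002]
contact_force: [-0.3, 0.8, -0.7]
finger_gap: 0.0003
grip_force: 0.0
```

drive_tool:
  steps:
    - {"hand":1,"delta_pos":[0,0,5],"rotation":[0,0,0]}
    - {"hand":1,"delta_pos":[0,0,5],"rotation":[0,0,0]}
    - {"hand":1,"delta_pos":[0,0,5],"rotation":[0,0,0]}
    - {"hand":1,"delta_pos":[0,0,5],"rotation":[0,0,0]}
    - {"hand":1,"delta_pos":[0,0,5],"rotation":[0,0,0]}

```text
time: 5.0
ee_pos: [0.502, -0.2567, 0.306]
orientation: [0.676, 0.737, 0.0, 0.002]
contact_force: [-1.5, 3.0, 4.3]
finger_gap: 0.0002
grip_force: 2.0
```

drive_tool:
  steps:
    - {"hand":1,"delta_pos":[0,0,1],"rotation":[0,0,0]}
    - {"hand":1,"delta_pos":[0,0,0.5],"rotation":[0,0,0]}
    - {"hand":1,"delta_pos":[0,0,0],"rotation":[0,0,0]}
    - {"hand":1,"delta_pos":[0,0,0],"rotation":[0,0,0]}
    - {"hand":1,"delta_pos":[0,0,0],"rotation":[0,0,0]}

```text
time: 5.42
ee_pos: [0.5017, -0.2571, 0.3026]
orientation: [0.676, 0.737, 0.0, 0.001]
contact_force: [1.7, 1.5, 3.9]
finger_gap: 0.0002
grip_force: 1.8
```

drive_tool:
  steps:
    - {"hand":1,"delta_pos":[0,0,1],"rotation":[0,0,0]}
    - {"hand":1,"delta_pos":[0,0,0.5],"rotation":[0,0,0]}
    - {"hand":1,"delta_pos":[0,0,0.5],"rotation":[0,0,0]}
    - {"hand":1,"delta_pos":[0,0,0],"rotation":[0,0,0]}
    - {"hand":1,"delta_pos":[0,0,0],"rotation":[0,0,0]}

```text
time: 5.83
ee_pos: [0.5018, -0.2572, 0.3023]
orientation: [0.676, 0.737, 0.0, 0.001]
contact_force: [-0.7, 3.9, 10.0]
finger_gap: 0.0003
grip_force: 5.2
```

drive_tool:
  steps:
    - {"hand":-1,"delta_pos":[0,0,-31],"rotation":[0,0,0]}
    - {"hand":-1,"delta_pos":[0,0,-33],"rotation":[0,0,0]}
    - {"hand":-1,"delta_pos":[26,0,0],"rotation":[0,0,0]}
    - {"hand":-1,"delta_pos":[26,-1,0],"rotation":[0,0,0]}
    - {"hand":-1,"delta_pos":[27,0,0],"rotation":[0,0,0]}

```text
time: 6.25
ee_pos: [0.493, -0.1786, 0.3639]
orientation: [0.677, 0.736, -0.001, 0.0]
contact_force: [0.8, 0.3, 0.9]
finger_gap: 0.0316
grip_force: 0.0
```

drive_tool:
  steps:
    - {"hand":-1,"delta_pos":[0,0,0],"rotation":[0,0,0]}
    - {"hand":-1,"delta_pos":[0,0,0],"rotation":[0,0,0]}
    - {"hand":-1,"delta_pos":[0,0,0],"rotation":[0,0,0]}
    - {"hand":-1,"delta_pos":[0,0,0],"rotation":[0,0,0]}
    - {"hand":-1,"delta_pos":[0,0,0],"rotation":[0,0,0]}

```text
time: 6.67
ee_pos: [0.4934, -0.1793, 0.3636]
orientation: [0.677, 0.736, -0.0, -0.0]
contact_force: [0.2, -0.3, 0.4]
finger_gap: 0.065
grip_force: 0.0
```

```bash
sed -i 's/w1/w2/' d.py; python3 d.py
```

```text
6.6667 [ 0.4934 -0.1793  0.3636] [ 0.6769  0.7361 -0.0003 -0.0003] [ 0.2419 -0.2709  0.4088]
grip [319.1 216.7] 0.97 [ 0.4942 -0.1781  0.318 ]
button_top [320.8 300.6] 0.58 [ 0.5009 -0.2419  0.324 ]
```

View pics/w2.png

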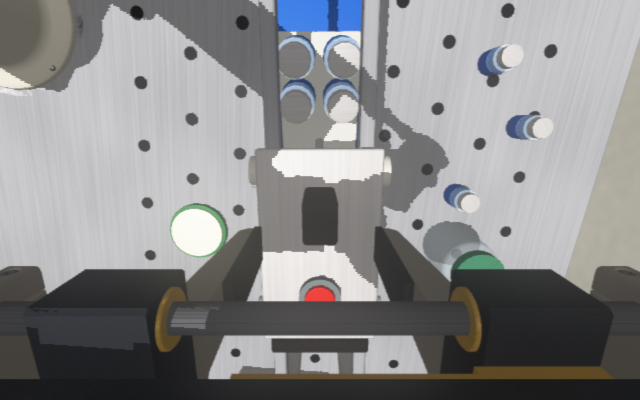

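The wrist view shows the handle at (320,216), centred between the open fingers, the button down at (320,297) and the +y bottles at (320,80). I'll lower and grip.

drive_tool:
  steps:
    - {"hand":-1,"delta_pos":[0,0,20],"rotation":[0,0,0]}
    - {"hand":-1,"delta_pos":[0.5,0,20],"rotation":[0,0,0]}
    - {"hand":-1,"delta_pos":[0,0,15],"rotation":[0,0,0]}
    - {"hand":0.5,"delta_pos":[0,0,8],"rotation":[0,0,0]}
    - {"hand":1,"delta_pos":[0,0,0],"rotation":[0,0,0]}
  grip_force: 30

```text
time: 7.23
ee_pos: [0.4926, -0.1775, 0.299]
orientation: [0.677, 0.736, -0.0, -0.002]
contact_force: [0.4, 0.2, -0.6]
finger_gap: 0.0804
grip_force: 0.0
```

drive_tool:
  steps:
    - {"hand":1,"delta_pos":[0,0,0],"rotation":[0,0,0]}
    - {"hand":1,"delta_pos":[0,0,0],"rotation":[0,0,0]}
    - {"hand":1,"delta_pos":[0,0,0],"rotation":[0,0,0]}
    - {"hand":1,"delta_pos":[0,0,0],"rotation":[0,0,0]}
    - {"hand":1,"delta_pos":[0,0,0],"rotation":[0,0,0]}

```text
time: 7.65
ee_pos: [0.4938, -0.178, 0.3019]
orientation: [0.676, 0.737, 0.0, 0.001]
contact_force: [-0.5, 0.5, -0.5]
finger_gap: 0.0473
grip_force: 0.0
```

drive_tool:
  steps:
    - {"hand":1,"delta_pos":[0,0,0],"rotation":[0,0,0]}
    - {"hand":1,"delta_pos":[0,0,0],"rotation":[0,0,0]}
    - {"hand":1,"delta_pos":[0,0,0],"rotation":[0,0,0]}
    - {"hand":1,"delta_pos":[0,0,0],"rotation":[0,0,0]}
    - {"hand":1,"delta_pos":[0,0,0],"rotation":[0,0,0]}

```text
time: 8.07
ee_pos: [0.4944, -0.1777, 0.3011]
orientation: [0.676, 0.737, 0.001, 0.001]
contact_force: [4.7, -0.3, -1.7]
finger_gap: 0.0238
grip_force: 30.0
```

```bash
cat > cap.py <<'E'
import sys,pickle
from h import *
tag=sys.argv[1];n=int(sys.argv[2]);cam=sys.argv[3]
o=[]
for i in range(n):
    t=read_state()["time"];s=imaging.snapshot(cam);o.append((t,s["img"],np.array(s["intrinsics"]),np.array(s["T"])))
pickle.dump(o,open(tag+".pkl","wb"))
st=read_state();print(o[0][0],st["time"],st["ee_pos"])
E
python3 cap.py f1 22 wrist
python3 - <<'E'
import pickle,numpy as np,cv2
o=pickle.load(open("f1.pkl","rb"))
r=[o[i][1][0:130,220:420] for i in range(0,16,1)]
m=np.vstack([np.hstack(r[4*k:4*k+4]) for k in range(4)])
cv2.imwrite("pics/m1.png",m[...,::-1])
E
```

```text
8.0667 9.1667 [ 0.49440351 -0.17776312  0.30114624]
```

View pics/m1.png

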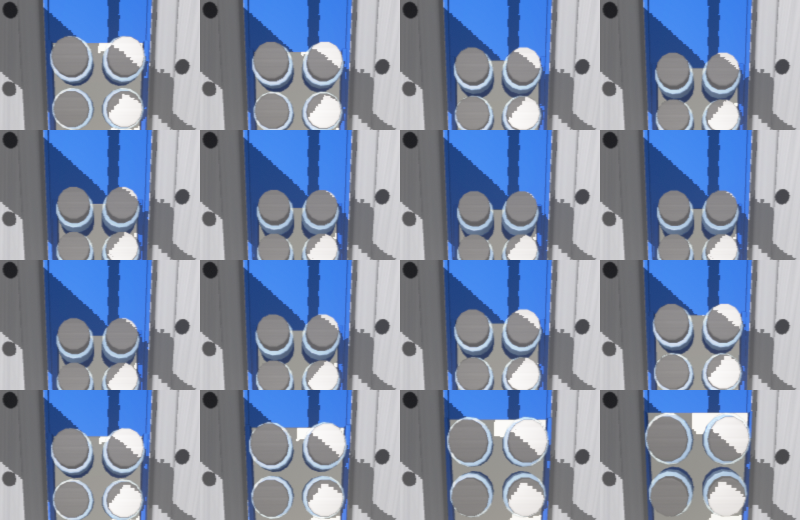

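The montage shows the +y bottles rising and falling through one full swing. The far-left cap's top edge is a clean blue/grey transition, so I'll use it to measure the swing.

```bash
cat > ana.py <<'E'
import pickle,numpy as np,cv2,sys
from scipy.optimize import least_squares,brentq
from h import proj
yaw=.0855;ey=np.array([-np.sin(yaw),np.cos(yaw),0]);ex=np.array([np.cos(yaw),np.sin(yaw),0]);ez=np.array([0,0,1.])
def edges(tag):
    o=pickle.load(open(tag+".pkl","rb"));t=np.array([a[0] for a in o]);R=[]
    for a in o:
        im=a[1].astype(float);rs=[]
        d=(im[...,2]-im[...,0])/(im.max(2)+1)   # blueness; grey->0
        for c in range(286,299):
            p=d[:,c];k=np.flatnonzero(p[2:]<.35)
            if len(k):
                i=k[0]+2; rs.append(i-(.35-p[i])/(p[i-1]-p[i]+1e-9) if p[i-1]>p[i] else i)
        R.append(np.min(rs) if len(rs) else np.nan)
    s=dict(intrinsics=o[-1][2],T=o[-1][3]);return t,np.array(R),s
def table(s,ee,Y):
    piv=np.array([ee[0],ee[1],.205])-.04*ey
    th=np.linspace(-.45,.45,181)
    rows=[proj(s,piv-.022*ex+ey*(Y*np.cos(q)+.017*np.sin(q))+ez*(Y*np.sin(q)-.017*np.cos(q)))[1] for q in th]
    return th,np.array(rows)
def fit(t,q,w=None):
    t0=t[-1]
    f=lambda p:p[0]*np.cos(p[3]*(t-t0))+p[1]*np.sin(p[3]*(t-t0))+p[2]-q
    if w is None:
        r=least_squares(f,[q[-1],0,0,5.5],loss="soft_l1",f_scale=.01);return r.x,f(r.x).std()
    r=least_squares(lambda p:f([*p,w]),[q[-1],0,0],loss="soft_l1",f_scale=.01);return np.r_[r.x,w],f([*r.x,w]).std()
def theta(tag,ee,Y):
    t,R,s=edges(tag);th,rows=table(s,ee,Y);i=np.argsort(rows);return t,np.interp(R,rows[i],th[i]),R
if __name__=="__main__":
    np.set_printoptions(precision=3,suppress=True,linewidth=150)
    ee=[.4944,-.1777]
    for Y in(.155,.165,.17,.175,.18):
        t,q,R=theta("f1",ee,Y);p,e=fit(t,q);print(Y,p,"amp",np.hypot(p[0],p[1]),"res",e)
    print(R);print(q)
E
python3 ana.py
```

```text
0.155 [-0.002 -0.012  0.278  6.897] amp 0.012490319317516381 res 0.09450068967332717
0.165 [ 0.071 -0.269  0.113  6.019] amp 0.27872003730643213 res 0.05997730597926622
0.17 [ 0.213 -0.219  0.074  5.308] amp 0.30611983485808436 res 0.032299731955392576
0.175 [ 0.297 -0.133  0.038  4.796] amp 0.32594152562133877 res 0.03568353613086842
0.18 [ 0.206 -0.155 -0.076  5.108] amp 0.25753170553504223 res 0.0223655405347465
[35.436 41.394 46.933 52.255 56.399 59.408 60.627 59.987 57.617 53.942 48.941 43.394 37.707 31.601 26.668 22.168 17.21  14.209 13.218 14.364 17.653
 22.788]
[-0.081 -0.144 -0.2   -0.251 -0.291 -0.319 -0.33  -0.324 -0.302 -0.268 -0.219 -0.164 -0.105 -0.038  0.021  0.08   0.156  0.214  0.236  0.21   0.149
  0.072]
```

```bash
cat > ana2.py <<'E'
from ana import *
def model_rows(s,ee,Y,th):
    piv=np.array([ee[0],ee[1],.205])-.04*ey
    def rows(y,z,x):
        return np.array([proj(s,piv+x*ex+ey*(y*np.cos(q)-z*np.sin(q))+ez*(y*np.sin(q)+z*np.cos(q)))[1] for q in th])
    return rows(Y,-.017,-.022),rows(.18,-.081,-.025)
G=np.linspace(-.5,.5,101)
def swingfit(tag,ee,Y=None,w=None,b=None,use=None):
    t,R,s=edges(tag);t0=t[-1];ok=np.isfinite(R)
    def f(p):
        A,B=p[:2];k=2
        ww,YY,bb=w,Y,b
        if w is None: ww=p[k];k+=1
        if Y is None: YY=p[k];k+=1
        if b is None: bb=p[k];k+=1
        q=A*np.cos(ww*(t-t0))+B*np.sin(ww*(t-t0))
        c,pl=model_rows(s,ee,YY,G);m=np.minimum(c,pl)
        return (np.interp(q,G,m)+bb-R)[ok]
    p0=[.05,-.28]+([5.5] if w is None else [])+([.165] if Y is None else [])+([0] if b is None else [])
    best=None
    for a0 in((.05,-.28),(0.2,-.2),(0.01,0),(0,.01),(-.2,0),(-.1,.1)):
        p0[:2]=a0;r=least_squares(f,p0,loss="soft_l1",f_scale=1.)
        if best is None or r.cost<best.cost: best=r
    return t0,best.x,f(best.x),R
if __name__=="__main__":
    np.set_printoptions(precision=3,suppress=True,linewidth=150)
    for kw in(dict(),dict(b=0),dict(w=5.5)):
        t0,x,e,R=swingfit("f1",[.4944,-.1777],**kw);print(kw,t0,x,"amp",np.hypot(*x[:2]),e)
E
python3 ana2.py
```

```text
{} 9.1167 [ 0.188 -0.196  5.317  0.174  0.569] amp 0.27192366647252586 [ 0.002 -0.394 -0.141 -0.055  0.238  0.22   0.232  0.215  0.107 -0.255 -0.422 -0.616 -0.624  0.409  1.315  0.305  0.093 -0.066 -0.097 -0.093 -0.097
  0.052]
{'b': 0} 9.1167 [ 0.183 -0.195  5.336  0.174] amp 0.2680033949352784 [ 0.261 -0.278 -0.153 -0.169  0.054  0.001  0.011  0.026 -0.02  -0.293 -0.35  -0.417 -0.293  0.867  1.852 -0.062 -0.183 -0.261 -0.218 -0.15  -0.106
  0.07 ]
{'w': 5.5} 9.1167 [ 0.16  -0.208  0.172 -0.769] amp 0.2626901105039823 [ 0.066 -0.695 -0.64  -0.597 -0.227 -0.099  0.085  0.236  0.278  0.052  0.029  0.012  0.235  1.561  0.647 -1.47  -1.256 -0.874 -0.261  0.47   1.235
  2.13 ]
```

```bash
cat > plan.py <<'E'
import numpy as np
from scipy.optimize import minimize
g=9.81;T=1/12
def sim(d,th,om,w,sub=4,tau=0):
    # d in m per row; piecewise constant velocity; returns peak |theta| and final (th, om/w)
    v=0;pk=abs(th);tr=[]
    for dk in np.r_[d,0.]:
        vn=dk/T;om-=w*w/g*(vn-v);v=vn
        if len(tr)==len(d)*sub: break
        for _ in range(sub):
            c,s=np.cos(w*T/sub),np.sin(w*T/sub);th,om=th*c+om/w*s,-th*w*s+om*c;tr.append(th)
    return np.array([th,om/w]),np.array(tr)
def plan(th,om,w,N,D,lo,hi,lim=.36,off=0.):
    e=lambda d:np.r_[sim(d,th,om,w)[0]*5,(d.sum()-D)*10]
    cost=lambda d:np.sum(np.diff(np.r_[0,d,0])**2)*1e4
    cons=[dict(type="eq",fun=e),dict(type="ineq",fun=lambda d:lim-np.abs(sim(d,th,om,w)[1])),
      dict(type="ineq",fun=lambda d:(np.cumsum(d)-lo)*10),dict(type="ineq",fun=lambda d:(hi-np.cumsum(d))*10)]
    r=minimize(cost,np.full(N,D/N),constraints=cons,method="SLSQP",options=dict(maxiter=500))
    return r.x,r.success,cost(r.x)
def rnd(d,q=.5):  # round cumulative to q mm so errors don't add up
    c=np.round(np.cumsum(d)*1000/q)*q;return np.diff(np.r_[0,c])
def state_at(A,B,w,dt): # theta, omega dt after reference
    return A*np.cos(w*dt)+B*np.sin(w*dt),w*(B*np.cos(w*dt)-A*np.sin(w*dt))
if __name__=="__main__":
    np.set_printoptions(precision=3,suppress=True,linewidth=150)
    w=5.32;th,om=state_at(.186,-.196,w,.05);print(th,om)
    for N in(20,25,30):
        d,ok,c=plan(th,om,w,N,.1935,0,.34)
        r=rnd(d);f,tr=sim(r/1000,th,om,w);print(N,ok,c,r.tolist(),r.sum(),"final",f,"range",tr.min(),tr.max(),"max",abs(r).max(),"end5.5",sim(r/1000,*state_at(.186,-.196,5.5,.05),5.5)[0])
E
python3 plan.py
```

```text
0.1279350513057287 -1.2661669589812357
20 True 2.383420942964702 [1.0, 0.5, -0.5, -0.5, -0.5, 1.5, 5.5, 10.0, 16.0, 21.0, 24.5, 26.5, 25.5, 23.0, 18.0, 13.0, 7.5, 2.5, 0.0, -1.0] 193.5 final [0. 0.] range -0.2664175020654491 0.1353699676298356 max 26.5 end5.5 [0.036 0.036]
25 True 2.2738474789222978 [1.0, 0.0, -0.5, -0.5, 0.0, 2.0, 6.0, 10.5, 16.0, 20.5, 24.0, 25.5, 25.0, 22.5, 18.5, 13.0, 8.0, 3.0, 0.0, -1.5, -2.0, -1.5, 0.5, 2.0, 1.5] 193.5 final [-0.001  0.   ] range -0.26709642090070684 0.1442395054503048 max 25.5 end5.5 [ 0.002 -0.052]
30 True 1.309793371829466 [1.0, 0.5, 0.0, -1.0, -0.5, 0.0, 2.0, 4.5, 8.0, 11.0, 13.5, 14.5, 15.0, 14.0, 11.0, 9.0, 5.5, 3.0, 2.0, 1.5, 2.5, 4.5, 6.5, 9.5, 11.5, 12.0, 11.5, 10.0, 7.5, 3.5] 193.5 final [ 0. -0.] range -0.26602930114156265 0.189961876375232 max 15.0 end5.5 [-0.06   0.048]
```

drive_tool:
  steps:
    - {"hand":1,"delta_pos":[1,0,0],"rotation":[0,0,0]}
    - {"hand":1,"delta_pos":[0.5,0,0],"rotation":[0,0,0]}
    - {"hand":1,"delta_pos":[-0.5,0,0],"rotation":[0,0,0]}
    - {"hand":1,"delta_pos":[-0.5,0,0],"rotation":[0,0,0]}
    - {"hand":1,"delta_pos":[-0.5,0,0],"rotation":[0,0,0]}

```text
time: 9.58
ee_pos: [0.4943, -0.1772, 0.3011]
orientation: [0.676, 0.737, 0.001, 0.0]
contact_force: [5.1, 2.2, -1.3]
finger_gap: 0.0233
grip_force: 30.0
```

drive_tool:
  steps:
    - {"hand":1,"delta_pos":[1.5,0,0],"rotation":[0,0,0]}
    - {"hand":1,"delta_pos":[5.5,0,0],"rotation":[0,0,0]}
    - {"hand":1,"delta_pos":[10,0,0],"rotation":[0,0,0]}
    - {"hand":1,"delta_pos":[16,0,0],"rotation":[0,0,0]}
    - {"hand":1,"delta_pos":[21,0,0],"rotation":[0,0,0]}

```text
time: 10.0
ee_pos: [0.4899, -0.125, 0.3012]
orientation: [0.677, 0.736, 0.0, 0.002]
contact_force: [7.0, -2.0, -0.9]
finger_gap: 0.0241
grip_force: 30.0
```

drive_tool:
  steps:
    - {"hand":1,"delta_pos":[24.5,0,0],"rotation":[0,0,0]}
    - {"hand":1,"delta_pos":[26.5,0,0],"rotation":[0,0,0]}
    - {"hand":1,"delta_pos":[25.5,0,0],"rotation":[0,0,0]}
    - {"hand":1,"delta_pos":[23,0,0],"rotation":[0,0,0]}
    - {"hand":1,"delta_pos":[18,0,0],"rotation":[0,0,0]}

```text
time: 10.42
ee_pos: [0.4796, -0.0057, 0.3012]
orientation: [0.676, 0.737, 0.001, 0.001]
contact_force: [6.7, -2.6, -2.7]
finger_gap: 0.0235
grip_force: 30.0
```

drive_tool:
  steps:
    - {"hand":1,"delta_pos":[13,0,0],"rotation":[0,0,0]}
    - {"hand":1,"delta_pos":[7.5,0,0],"rotation":[0,0,0]}
    - {"hand":1,"delta_pos":[2.5,0,0],"rotation":[0,0,0]}
    - {"hand":1,"delta_pos":[0,0,0],"rotation":[0,0,0]}
    - {"hand":1,"delta_pos":[-1,0,0],"rotation":[0,0,0]}

```text
time: 10.83
ee_pos: [0.4777, 0.016, 0.3012]
orientation: [0.676, 0.737, 0.001, 0.0]
contact_force: [3.8, 3.0, -1.6]
finger_gap: 0.0237
grip_force: 30.0
```

```bash
python3 cap.py f2 24 wrist
python3 - <<'E'
import pickle,numpy as np,cv2
from ana2 import *
np.set_printoptions(precision=2,suppress=True,linewidth=150)
t,R,s=edges("f2");print(R)
o=pickle.load(open("f2.pkl","rb"))
cv2.imwrite("pics/f2.png",np.vstack([o[0][1][:200],o[12][1][:200]])[...,::-1])
E
```

```text
10.8333 12.0333 [0.47777767 0.01556509 0.3011411 ]
[   -75.74  -8439.34  -8439.34  -8439.34  -8439.34  -8439.34  -8439.34  -8362.64    -75.4     -76.09    -76.09    -74.05  -8439.34    -75.39
 -17413.12    -75.4   -8516.39    -75.39  -8593.78    -74.73  -8439.34    -75.04  -8439.34    -74.7 ]
```

View pics/f2.png

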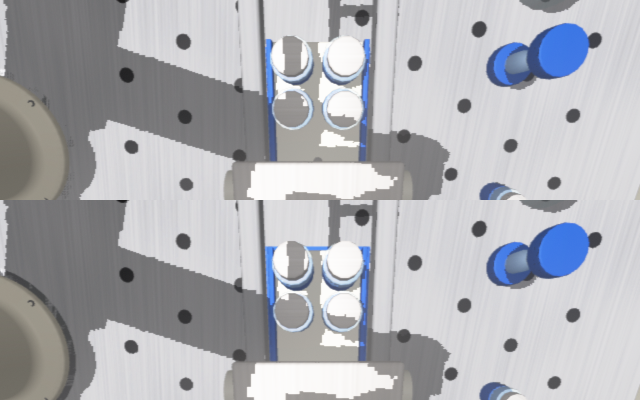

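The frames show the rack nearly level, with far cap tops at row 38 then about 42, so a small swing remains. I'll track the caps with optical flow.

```bash
cat > lk.py <<'E'
from ana2 import *
from h import *
def track(tag):
    o=pickle.load(open(tag+".pkl","rb"));t=np.array([a[0] for a in o])
    gr=[a[1][...,0].copy() for a in o]   # red channel: caps/rings vs blue
    mask=np.zeros(gr[0].shape,np.uint8);mask[30:150,268:370]=255
    p0=cv2.goodFeaturesToTrack(gr[0],60,.02,4,mask=mask)
    D=[];V=[]
    for g in gr:
        p,st,_=cv2.calcOpticalFlowPyrLK(gr[0],g,p0,None,winSize=(13,13),maxLevel=2)
        D.append((p-p0)[:,0,1]);V.append(st[:,0]>0)
    D=np.array(D);V=np.array(V).all(0);return o,t,p0[V,0],D[:,V]
def resid(tag,w=5.32):
    o,t,p,D=track(tag);s=dict(intrinsics=o[0][2],T=o[0][3]);x=np.array(read_state()["ee_pos"])
    t0=t[-1];M=np.c_[np.cos(w*(t-t0)),np.sin(w*(t-t0)),np.ones(len(t))]
    piv=np.array([x[0],x[1],.205])-.04*ey
    est=[]
    for k in range(len(p)):
        P=atz(s,p[k],.188)-piv;y=P@ey;z=P[2];h=.02
        J=(proj(s,piv+P+h*(ez*y-ey*z))[1]-proj(s,piv+P-h*(ez*y-ey*z))[1])/(2*h)
        c,_,_,_=np.linalg.lstsq(M,D[:,k],rcond=None);r=(D[:,k]-M@c).std()
        est.append([c[0]/J,c[1]/J,r/abs(J)])
    est=np.array(est);g=est[est[:,2]<.012] if (est[:,2]<.012).sum()>5 else est
    return t0,np.median(g,0),len(g),g[:,:2].std(0),D
if __name__=="__main__":
    np.set_printoptions(precision=3,suppress=True,linewidth=150)
    for w in(5.2,5.32,5.45,5.6): t0,m,n,sd,D=resid(sys.argv[1],w);print(w,t0,m,"amp",np.hypot(*m[:2]),n,sd)
    print(np.median(D,1))
E
python3 lk.py f2; python3 -c "
from h import *;print(read_state()['time'])"
```

```text
5.2 11.9833 [0.035 0.008 0.004] amp 0.03587909699910119 53 [0.028 0.006]
5.32 11.9833 [0.035 0.006 0.004] amp 0.035329327979449286 53 [0.028 0.004]
5.45 11.9833 [0.035 0.003 0.004] amp 0.03479786231257404 53 [0.028 0.002]
5.6 11.9833 [0.034 0.    0.004] amp 0.034156778777212654 53 [0.027 0.001]
[ 0.    -0.127  0.087  0.42   0.833  1.359  1.658  2.204  2.713  3.222  3.356  3.272  3.301  3.408  3.393  2.793  2.647  2.078  1.608  1.202  0.679
  0.337  0.021 -0.106]
12.0333
```

```bash
python3 - <<'E'
import lk,numpy as np
from lk import *
o,t,p,D=track("f2");s=dict(intrinsics=o[0][2],T=o[0][3]);x=np.array(read_state()["ee_pos"])
w=5.4;t0=t[-1];M=np.c_[np.cos(w*(t-t0)),np.sin(w*(t-t0)),np.ones(len(t))]
i=np.argsort(p[:,1])
for k in i: 
    c=np.linalg.lstsq(M,D[:,k],rcond=None)[0];print(np.round(p[k]).tolist(),np.round(c,2).tolist(),round((D[:,k]-M@c).std(),2),end=' ; ')
piv=np.array([x[0],x[1],.205])-.04*ey
for Y in(.174,.155,.12):
  r=[proj(s,piv-.022*ex+ey*Y*np.cos(q)+ey*.017*np.sin(q)+ez*(Y*np.sin(q)-.017*np.cos(q)))[1] for q in(-.05,0,.05)];print("\n",Y,r)
E
```

```text
[338.0, 36.0] [-2.55, -0.3, 2.53] 0.08 ; [283.0, 37.0] [-2.35, -0.26, 2.22] 0.15 ; [270.0, 39.0] [-3.48, -0.38, 3.51] 0.17 ; [329.0, 40.0] [-5.5, -0.68, 4.64] 1.72 ; [364.0, 40.0] [-3.62, -0.43, 3.62] 0.13 ; [368.0, 40.0] [-3.62, -0.43, 3.62] 0.13 ; [301.0, 41.0] [-2.77, -0.32, 2.76] 0.22 ; [274.0, 42.0] [-3.23, -0.36, 3.31] 0.17 ; [317.0, 42.0] [-1.42, -0.15, 2.41] 1.29 ; [307.0, 42.0] [-2.44, -0.22, 2.89] 0.59 ; [363.0, 46.0] [-3.08, -0.4, 3.02] 0.17 ; [283.0, 52.0] [-1.43, -0.26, 0.72] 0.31 ; [318.0, 52.0] [-1.6, -0.16, 1.75] 0.32 ; [319.0, 56.0] [-3.24, -0.4, 2.06] 1.65 ; [326.0, 57.0] [-1.75, -0.17, 1.4] 0.49 ; [322.0, 62.0] [-1.69, -0.16, 1.53] 0.41 ; [313.0, 62.0] [-2.03, -0.25, 2.13] 0.21 ; [369.0, 65.0] [0.28, 0.03, -0.58] 0.21 ; [323.0, 67.0] [-2.54, -0.28, 2.64] 0.39 ; [301.0, 68.0] [-0.53, -0.07, 0.28] 0.19 ; [282.0, 71.0] [-2.27, -0.26, 2.14] 0.1 ; [322.0, 72.0] [-3.03, -0.33, 3.18] 0.23 ; [277.0, 75.0] [-2.09, -0.24, 2.05] 0.13 ; [325.0, 76.0] [-3.14, -0.35, 3.15] 0.15 ; [320.0, 78.0] [-3.71, -0.37, 3.84] 0.22 ; [283.0, 79.0] [-2.34, -0.3, 2.33] 0.13 ; [349.0, 81.0] [-1
[... 1026 characters left out ...]
 0.79] 0.07 ; [325.0, 130.0] [0.07, 0.03, -0.01] 0.11 ; [332.0, 132.0] [0.02, -0.01, -0.48] 0.11 ; [321.0, 134.0] [0.03, 0.03, 0.07] 0.12 ; [341.0, 136.0] [0.06, -0.0, -0.59] 0.12 ; [345.0, 139.0] [0.2, 0.01, -0.68] 0.11 ; [358.0, 142.0] [0.04, -0.0, -0.18] 0.05 ; [319.0, 145.0] [0.26, 0.0, -0.39] 0.06 ; [336.0, 146.0] [0.13, -0.0, -0.16] 0.03 ; [355.0, 146.0] [0.11, 0.01, -0.31] 0.05 ; 
 0.174 [np.float64(41.19706848417939), np.float64(37.318860689961035), np.float64(33.761304258674116)]

 0.155 [np.float64(65.09677559279966), np.float64(62.288202768602865), np.float64(59.81593729916058)]

 0.12 [np.float64(107.38169838783973), np.float64(105.97979532119116), np.float64(104.88314638973213)]
```

```bash
cat > e.py <<'E'
from h import *
import sys
np.set_printoptions(precision=4,suppress=True)
yaw=.0855;ey=np.array([-np.sin(yaw),np.cos(yaw)]);c=np.array([.483,-.04])
for n in("top","side"):
    s=imaging.snapshot(n);save(s,n+sys.argv[1])
    for k,z,o in(("button_top",.302,.04),("pivot",.205,0),("rack_mid",.116,0),("tray",0,0),("grip",.318,-.04)):
        for r in nets.landmark_of(s,k)[:1]: print(n,k,np.round(r["centre"],1),round(r["score"],2),"pivot y",(atz(s,r["centre"],z)[:2]-c)@ey+o)
    im=s["img"].astype(int);m=((im[...,0]>110)&(im[...,1]<60)&(im[...,2]<60)).astype(np.uint8)
    _,L,st,ce=cv2.connectedComponentsWithStats(m)
    for i in range(1,len(st)):
        if st[i,4]>15:print("red",st[i],ce[i],(atz(s,ce[i],.302)[:2]-c)@ey+.04)
print(read_state()["time"])
E
python3 e.py 2
cat >> plan.py <<'E'
E
python3 - <<'E'
from plan import *
np.set_printoptions(precision=3,suppress=True,linewidth=150)
from h import read_state
now=read_state()["time"];w=5.35
th,om=state_at(.034,.004,w,now-11.9833);print(now,th,om)
for D in(-.002,-.001,0,.001):
  for N in(10,15):
    d,ok,c=plan(th,om,w,N,D,-.05,.05);r=rnd(d);print(D,N,ok,r.tolist(),sim(r/1000,th,om,w)[0])
E
```

```text
top button_top [346.7 219. ] 0.56 pivot y 0.01004964169124822
top rack_mid [324.2 232.5] 0.84 pivot y 0.021896075714496116
top tray [330.6 236.6] 0.72 pivot y -0.00024460102693096093
top grip [309.5 220.6] 0.91 pivot y 0.01985584515800927
red [340 217  10  10  80] [344.4375 221.2125] 0.01590134078199755
side button_top [294.5 170.3] 0.61 pivot y 0.010026386316507558
side pivot [308.9 185.3] 0.71 pivot y 0.012277093796597147
side rack_mid [312.2 204.7] 0.7 pivot y 0.018078664808366778
side tray [310.1 227.5] 0.69 pivot y 0.01115145425547032
side grip [320.8 146.1] 0.97 pivot y 0.014661737576381291
red [291 167  10   8  61] [295.4262 170.1639] 0.011815641837601327
12.6333
12.6333 -0.03341829862222161 0.039754970273453004
-0.002 10 True [-3.0, -3.5, -2.0, 0.5, 2.5, 3.0, 2.5, 0.5, -1.0, -1.5] [-0.    -0.001]
-0.002 15 True [-0.5, -1.0, -0.5, 0.0, 0.5, 1.5, 1.5, 1.5, 1.0, 0.5, -0.5, -1.5, -1.5, -2.0, -1.0] [-0.  0.]
-0.001 10 True [-3.0, -3.5, -1.5, 0.5, 2.5, 3.0, 2.5, 0.5, -0.5, -1.5] [ 0. -0.]
-0.001 15 True [-0.5, -1.0, -0.5, 0.0, 1.0, 1.5, 1.5, 1.5, 1.0, 0.5, -0.5, -1.0, -1.5, -2.0, -1.0] [-0.  0.]
0 10 True [-3.0, -3.0, -1.5, 0.5, 2.5, 3.0, 2.5, 1.0, -0.5, -1.5] [0.001 0.   ]
0 15 True [-0.5, -1.0, -0.5, 0.5, 1.0, 1.0, 2.0, 1.5, 1.5, 0.0, 0.0, -1.5, -1.5, -1.5, -1.0] [-0. -0.]
0.001 10 True [-2.5, -3.0, -1.5, 0.5, 2.5, 3.0, 2.5, 1.0, -0.5, -1.0] [-0.    -0.001]
0.001 15 True [-0.5, -1.0, 0.0, 0.0, 1.0, 1.5, 2.0, 1.5, 1.5, 0.5, -0.5, -1.0, -1.5, -1.5, -1.0] [ 0. -0.]
```

View pics/side2.png

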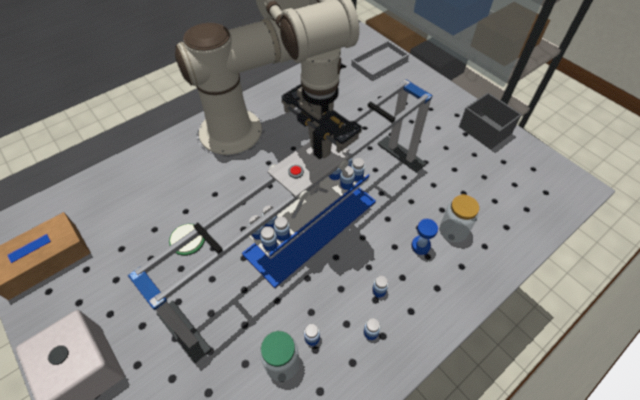

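Side view shows the rack level above the tray, with the trolley's red button at (295,170). Both cameras put the centring error at about 1 mm or less. Next is a small corrective motion with no net shift.

drive_tool:
  steps:
    - {"hand":1,"delta_pos":[-3,0,0],"rotation":[0,0,0]}
    - {"hand":1,"delta_pos":[-3,0,0],"rotation":[0,0,0]}
    - {"hand":1,"delta_pos":[-1.5,0,0],"rotation":[0,0,0]}
    - {"hand":1,"delta_pos":[0.5,0,0],"rotation":[0,0,0]}
    - {"hand":1,"delta_pos":[2.5,0,0],"rotation":[0,0,0]}

```text
time: 13.05
ee_pos: [0.4783, 0.0097, 0.3011]
orientation: [0.677, 0.736, 0.0, 0.001]
contact_force: [5.4, -2.1, -1.7]
finger_gap: 0.0236
grip_force: 30.0
```

drive_tool:
  steps:
    - {"hand":1,"delta_pos":[3,0,0],"rotation":[0,0,0]}
    - {"hand":1,"delta_pos":[2.5,0,0],"rotation":[0,0,0]}
    - {"hand":1,"delta_pos":[1,0,0],"rotation":[0,0,0]}
    - {"hand":1,"delta_pos":[-0.5,0,0],"rotation":[0,0,0]}
    - {"hand":1,"delta_pos":[-1.5,0,0],"rotation":[0,0,0]}

```text
time: 13.47
ee_pos: [0.4777, 0.0157, 0.3011]
orientation: [0.676, 0.737, 0.001, 0.0]
contact_force: [4.9, 3.1, -1.2]
finger_gap: 0.0239
grip_force: 30.0
```

```bash
cat > m.py <<'E'
from lk import *
import sys
o,t,p,D=track(sys.argv[1]);w=5.35;t0=t[-1];M=np.c_[np.cos(w*(t-t0)),np.sin(w*(t-t0)),np.ones(len(t))]
r=[]
for k in range(len(p)):
    if p[k,1]<48:
        c=np.linalg.lstsq(M,D[:,k],rcond=None)[0];J=-105 if (p[k,0]<275 or p[k,0]>361) else -75
        e=(D[:,k]-M@c).std()
        if e<.4:r.append([c[0]/J,c[1]/J,e])
r=np.array(r);print(t0,np.round(np.median(r,0),4),len(r),np.round(r.std(0),4),read_state()["time"],read_state()["ee_pos"])
E
python3 m.py f2; python3 cap.py f3 24 wrist; python3 m.py f3
```

```text
11.9833 [0.0336 0.0048 0.157 ] 8 [0.0023 0.0003 0.04  ] 13.4667 [0.47774828 0.01572723 0.30110348]
13.4667 14.6667 [0.47780222 0.01535191 0.3011487 ]
14.6167 [-0.0064  0.0042  0.0914] 10 [0.0011 0.0007 0.0337] 14.6667 [0.47780222 0.01535191 0.3011487 ]
```

drive_tool:
  steps:
    - {"hand":1,"delta_pos":[0,0,0],"rotation":[0,0,0]}
    - {"hand":1,"delta_pos":[0,0,0],"rotation":[0,0,0]}
    - {"hand":1,"delta_pos":[0,0,0],"rotation":[0,0,0]}
    - {"hand":1,"delta_pos":[0,0,0],"rotation":[0,0,0]}
    - {"hand":1,"delta_pos":[0,0,0],"rotation":[0,0,0]}

```text
time: 15.08
ee_pos: [0.4778, 0.0153, 0.3011]
orientation: [0.676, 0.737, 0.001, 0.001]
contact_force: [5.2, 1.8, -1.1]
finger_gap: 0.0241
grip_force: 30.0
```

drive_tool:
  steps:
    - {"hand":1,"delta_pos":[0,0,0],"rotation":[0,0,0]}
    - {"hand":1,"delta_pos":[0,0,0],"rotation":[0,0,0]}
    - {"hand":1,"delta_pos":[0,0,0],"rotation":[0,0,0]}
    - {"hand":1,"delta_pos":[0,0,0],"rotation":[0,0,0]}
    - {"hand":1,"delta_pos":[0,0,0],"rotation":[0,0,0]}

```text
time: 15.5
ee_pos: [0.4778, 0.0153, 0.3011]
orientation: [0.676, 0.737, 0.001, 0.001]
contact_force: [5.3, 1.0, -2.2]
finger_gap: 0.0241
grip_force: 30.0
```

drive_tool:
  steps:
    - {"hand":1,"delta_pos":[0,0,0],"rotation":[0,0,0]}
    - {"hand":1,"delta_pos":[0,0,0],"rotation":[0,0,0]}
    - {"hand":1,"delta_pos":[0,0,0],"rotation":[0,0,0]}
    - {"hand":1,"delta_pos":[0,0,0],"rotation":[0,0,0]}
    - {"hand":1,"delta_pos":[0,0,0],"rotation":[0,0,0]}

```text
time: 15.92
ee_pos: [0.4778, 0.0153, 0.3011]
orientation: [0.676, 0.737, 0.001, 0.001]
contact_force: [5.2, 1.4, -1.0]
finger_gap: 0.0238
grip_force: 30.0
```

drive_tool:
  steps:
    - {"hand":1,"delta_pos":[0,0,0],"rotation":[0,0,0]}
    - {"hand":1,"delta_pos":[0,0,0],"rotation":[0,0,0]}
    - {"hand":1,"delta_pos":[0,0,0],"rotation":[0,0,0]}
    - {"hand":1,"delta_pos":[0,0,0],"rotation":[0,0,0]}
    - {"hand":1,"delta_pos":[0,0,0],"rotation":[0,0,0]}

```text
time: 16.33
ee_pos: [0.4778, 0.0153, 0.3011]
orientation: [0.676, 0.737, 0.001, 0.001]
contact_force: [5.9, 1.4, -1.4]
finger_gap: 0.024
grip_force: 30.0
```

```bash
python3 cap.py f4 24 wrist; python3 m.py f4
```

```text
16.3333 17.5333 [0.47779299 0.0153408  0.30113255]
17.4833 [ 0.0069 -0.0024  0.0821] 10 [0.0014 0.0004 0.0341] 17.5333 [0.47779299 0.0153408  0.30113255]
```

drive_tool:
  steps:
    - {"hand":-1,"delta_pos":[0,0,0],"rotation":[0,0,0]}
    - {"hand":-1,"delta_pos":[0,0,0],"rotation":[0,0,0]}
    - {"hand":-1,"delta_pos":[0,0,0],"rotation":[0,0,0]}
    - {"hand":-1,"delta_pos":[0,0,0],"rotation":[0,0,0]}
    - {"hand":-1,"delta_pos":[0,0,0],"rotation":[0,0,0]}

```text
time: 17.95
ee_pos: [0.4769, 0.015, 0.3011]
orientation: [0.676, 0.737, -0.0, -0.0]
contact_force: [0.6, -0.6, -0.1]
finger_gap: 0.0549
grip_force: 0.0
```

drive_tool:
  steps:
    - {"hand":-1,"delta_pos":[0,0,-10],"rotation":[0,0,0]}
    - {"hand":-1,"delta_pos":[0,0,-20],"rotation":[0,0,0]}
    - {"hand":-1,"delta_pos":[0,0,-30],"rotation":[0,0,0]}
    - {"hand":-1,"delta_pos":[0,0,-30],"rotation":[0,0,0]}
    - {"hand":-1,"delta_pos":[0,0,-20],"rotation":[0,0,0]}

```text
time: 18.37
ee_pos: [0.4773, 0.0149, 0.415]
orientation: [0.676, 0.737, 0.001, 0.002]
contact_force: [-0.0, 0.1, -0.6]
finger_gap: 0.0883
grip_force: 0.0
```

```bash
python3 e.py 3; python3 cap.py f5 20 side; python3 - <<'E'
import pickle,numpy as np,cv2
o=pickle.load(open("f5.pkl","rb"));g=[cv2.cvtColor(a[1],cv2.COLOR_RGB2GRAY) for a in o]
m=np.zeros_like(g[0]);m[150:250,235:375]=255
p=cv2.goodFeaturesToTrack(g[0],80,.02,4,mask=m)
D=np.array([(cv2.calcOpticalFlowPyrLK(g[0],x,p,None,winSize=(13,13))[0]-p)[:,0] for x in g])
print(np.round(np.percentile(D.max(0)-D.min(0),[50,80,95],axis=0),2))
E
```

```text
top button_top [324.8 230.5] 0.75 pivot y 0.06463155741110711
top rack_mid [328.8 233.4] 0.71 pivot y 0.008888235038877881
top tray [324.5 234.3] 0.87 pivot y 0.018513408881609024
top grip [311.4 217.2] 0.79 pivot y 0.014902058864054421
red [340 216  10  11  77] [344.7273 221.2078] 0.015202183804841559
side button_top [294.9 169.2] 0.4 pivot y 0.012838425699177008
side pivot [310.3 184.6] 0.56 pivot y 0.016312787151346844
side rack_mid [310.3 340.4] 0.73 pivot y -0.23070825280958668
side tray [311.2 228.2] 0.81 pivot y 0.011834705588991983
side grip [323.1 145.8] 0.69 pivot y 0.01919059337666614
red [291 167  10   8  62] [295.2742 170.2903] 0.011318332699983207
18.9667
18.9667 19.9667 [0.47704179 0.01503198 0.41110467]
[[0.11 0.11]
 [0.27 0.3 ]
 [0.41 0.57]]
```

View pics/side3.png

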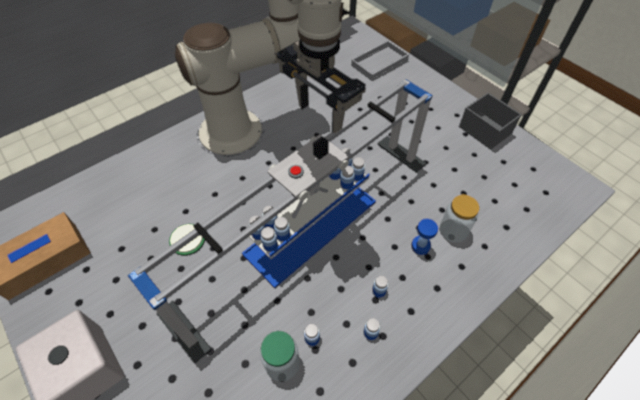

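The side view shows the gripper clear of the handle at (320,147) and the rack level over the tray. Rack features move 0.6 px at most, and the trolley is centred to about 1–2 mm.

```bash
python3 -c "
from station import env;print(env.sign_off())"
```

```text
the job is handed in; nothing more can be done
None
```

I freed the rack at the parking end, moved it over the blue tray and centred it to within about 2 mm. It hung at about 0.007 rad of residual swing for 4 s before I let go, and the job was handed in at about 20 s.

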